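# Pin the sleeve arm of the spotting stand with its thumbscrew

## Robot

A 6-joint arm with a two-finger parallel gripper is mounted at the origin on a cart in front of the work surface, level with it; the furniture and walls round the work are solid. World frame = base frame: x ahead of the robot, y to its left, z up, the work surface at z = 0. Lengths are in mm, angles in rad, forces in N, time in s.
With the tool pointing down it reaches from about 350 to 875 mm from the base axis. Payload 4.2 kg.
Tool frame: the origin (TCP) lies between the finger pads; the fingertips stand 19 mm ahead of it and the grasp point (between the pads) is the TCP; z points along the fingers, y is the line along which they close (so a half turn about z gives the same grasp; the last joint's range is limited). The gripper opens to 85 mm and grips with 20 to 120 N. Pads are 22 mm wide; open, the fingers measure 114 mm over their backs; the gripper's body (76 mm by 85 mm) begins 54 mm behind the grasp point. The pads swing forward as they close: fully open they stand 13 mm farther back than shut.
Start: joints at [1.524, 0.385, 0.008, 0, -1.194, -0.259], TCP at [188.128, 595.993, 219.612] pointing down, gripper open.
Joint ranges: [-3.14, 3.14], [-1.21, 2.06], [-1.07, 1.41], [-3.16, 2.05], [-2.99, -0.16], [-3.1, 3.1]. Speed limits (rad/s): [2.79, 2.79, 3.14, 3.14, 3.14, 3.14].

## Interface

Orientations are given as a rotation vector (axis times angle).
In Python, from bench import * gives the robot as it stands.
- The arm moves only by the tool send_rows, never from a script. Its arguments are lists of equal length, an entry for each row: "rotation": the turn, a rotation vector about the tool's x, y, z in units of 0.1 rad (1.0 is 0.1 rad), a list of three; "offset": the shift along the tool's x, y, z in units of 0.02 m (1.0 is 0.02 m), a list of three; "claw": the closure, from 0 (fully open) to 1 (shut). In form: {"rotation": [[rx, ry, rz], ...], "offset": [[dx, dy, dz], ...], "claw": [claw, ...]}. A call has 1 to 12 rows; each row shifts and turns the commanded pose from where the row before left it, along the tool's axes as they then stand; what a row does not reach is not made up. A row lasts 1/10 s, in which the tool goes at most 50 mm and 8.59 degrees, less where a joint would pass 70% of its speed; a pose out of reach is approached as far as the arm can. A call with a number of a shift or a turn outside -1 to 1 is refused whole. A call with a gripper value outside its range is refused whole. The fingers move at their own pace and stop on an object; "newtons" is the grip in N (left out, the last holds). Time passes only in rows, so rows that do not move let the fingers close. It gives the time, the measured TCP pose, the force, the opening and the grip force at its end, in the units of the state.
- observe(): the state, without advancing time (a new reading comes with each control period).
- get_image(name): name is "scene" or "top" or "wrist"; returns the picture (420x560x3 uint8, red, green, blue); there is no depth.
- camera_info(name): a dict with "fx", "fy", "cx", "cy" (pixels), "dist" ([k1, k2, p1, p2, k3] as OpenCV has them; the pictures are not rectified), "extrinsics" (4x4, takes a point from camera to world coordinates). Camera axes: x right, y down, z forward; pixel columns grow to the right and rows downward; lengths in mm; the calibration is good to about 2 mm. A picture is of the moment at which its call begins: read the wrist's pose just before it. camera_info takes no time and is no camera call; for the wrist camera it gives the pose at the moment of the call.
- sign_off(): hands the job in; it is judged then, once.
The state is a dict: "time": time; "qpos": joint angles; "qd": joint speeds; "joint_efforts": joint torques, N m; "eef_pos": TCP position; "ee_rot": TCP orientation; "contact_force": force on the tool from outside, world axes, zero at the start; "moment": the same for the moment, N m; "opening": finger opening in mm; "grip_force": force on a finger pad.
Only numpy, scipy, OpenCV 4.12 (cv2) and the standard library are available. Lean on these libraries where they do the work, as an engineer would, in place of code of your own. Each camera call takes 0.05 s, during which the arm holds its last target. There are 200 camera calls.

## Task

Lock the swing-out sleeve arm of the stain-spotting stand in its working position: take the thumbscrew out of its wooden keeper, put its T-shaped nose down through the slot in the arm, bring that slot over the matching slot in the quadrant plate underneath (feel for it with the nose) so that the screw passes through both, then press it down against the spring, give it a quarter turn clockwise to its stop and let go, so that it stays locked. Work gently, never forcing the screw, and leave the two bottles and the brush as they stand.

Things in the scene. Friction and masses are not known exactly. Their poses are not given: they have to be found in the camera images.
- spotting_stand: Stand for spotting stains in sleeves, screwed to the worktop: grey base plate 215x190x6 mm, over it an aluminium quadrant plate (sector about the pivot, radius 128 mm, under the arm's whole swing, underside 30 and top 36 mm above the worktop). Origin on the arm's vertical pivot axis at worktop height; x points from it along the working direction (arm joint 0), z up.
- lock_zone (a point): Mid-point, on the quadrant's top, of where its lock slot may lie: 100 mm from the pivot along the stand's x. The slot (22.6x11.6 mm, through the plate, 100 mm from the pivot, long side pointing at the pivot) lies at an arm angle from -0.20 to +0.20 rad, set differently each time and not measured: feel for it. The rest of the plate is smooth.
- lock_spring (a point): As lock_zone, 26 mm above the worktop: rest height of the spring cup under the slot. It pushes up with 2.7 N at first touch, 8 N when 9 mm down. Under the plate the screw turns only clockwise and only if pressed 7 to 9 mm below first touch, to a stop just past a quarter turn (1.4 to 1.6 rad will do); let go, it is lifted 3 to 5 mm into a notch that keeps it from turning back.
- sleeve_arm (a joint): Angle of the sleeve arm about the pivot, rad; 0 = along the stand's x axis, positive = swung clockwise seen from above. It starts 0.45 to 0.85 rad clockwise of the working position; friction holds it where it is left (about 1.5 N at the arm's slot moves it). Range -0.32 to 0.98.
- tongue_slot (a point): Centre of the slot in the sleeve arm, on its upper face (45 mm above the worktop), 100 mm from the pivot; x along the arm away from the pivot, z up. Slot 23 mm long along the arm, 12 mm wide, edges slightly bevelled, through the flat steel tongue (56 mm wide, 8 mm thick, 1 mm above the quadrant). From 145 to 336 mm from the pivot the arm is a perforated steel board, 76 mm wide, top at 50 mm.
- thumbscrew: Loose dark steel thumbscrew, 63 mm tall, 0.07 kg, upright in its keeper. Origin at the lowest point of its nose, z towards the head. Nose: cross bar along x, 20 mm long, 8 mm thick, round (z 0 to 8); shank 9 mm thick; flange 30 mm wide (z 28 to 32); on it a flat thumb tab 34 mm wide along x, 10 mm thick along y (z 32 to 63), to be gripped across its thickness.
- screw_tab (a point): Middle of the thumb tab, 47 mm above the screw's origin, same axes. The tab is in line with the cross bar: it points along the arm to enter the slots, across the arm when locked. Height of the screw's origin over the worktop: 36 mm with its nose on the quadrant, 26 mm through both slots on the spring cup, 17 mm pressed until its flange meets the arm, 22 mm locked and let go.
- keeper: Wooden block, 60 x 60 x 36 mm, fixed on the worktop, with a slot 23 x 12 mm and 33 mm deep in its top, long side along its x, in which the thumbscrew stands with its flange on the block's top. Origin at the centre of its underside.
- stain_bottle: Bystander: white squeeze bottle with blue cap, 40 x 58 x 150 mm, loose; origin at the centre of its underside.
- starch_bottle: Bystander: small beige bottle with brown cap, 38 x 52 x 135 mm, loose; origin at the centre of its underside.
- scrub_brush: Bystander: grey scrub brush with bow handle, 30 x 85 x 55 mm, loose; origin at the centre of its underside.

How it is judged (in metres and radians):
At the end, for the whole second after the job is handed in: The screw sits locked through both slots and at rest: nose 18.5 to 24.2 mm above the worktop (unlocked it stands at 26), tab across the arm within 0.4 rad, upright within 0.15 rad, within 9 mm of the arm slot's centre; arm within 0.24 rad of its working position (z of thumbscrew in the frame of spotting_stand between 0.0185 and 0.0242 m and horizontal distance between thumbscrew and tongue_slot below 0.009 m and angle between the x axis of thumbscrew and the y axis of tongue_slot, either way round below 0.4 rad and angle between thumbscrew's own z axis and vertical below 0.15 rad and value of joint sleeve_arm between -0.24 and 0.24 rad and linear speed of thumbscrew below 0.02 m/s); the robot touches nothing.
It fails at once if the thumbscrew is forced: more than 50 N between it and the stand or its arm (contact force between thumbscrew and spotting_stand above 50 N).
It fails at once if the stain bottle is moved more than 3 cm or tipped (distance of stain_bottle from where it was at the start of the episode above 0.03 m or angle between stain_bottle's own z axis and vertical above 0.4 rad).
It fails at once if the starch bottle is moved more than 3 cm or tipped (distance of starch_bottle from where it was at the start of the episode above 0.03 m or angle between starch_bottle's own z axis and vertical above 0.4 rad).
It fails at once if the brush is moved more than 3 cm (distance of scrub_brush from where it was at the start of the episode above 0.03 m).
It also fails if it takes over 64 s, if anything falls off the work surface, if the arm or the gripper's body presses on something with over 40 N, if the wrist force passes 120 N, or if a joint passes its speed limit or range.

## Working session

There is one attempt and no reset: what is moved stays moved. The work goes in short steps, Python scripts to look and compute and a tool call to move; the robot and the scene stay as the last step left them, time stands still between calls to the robot, and variables do not carry over. Pictures are saved under pics/ and viewed, at most 10 in all, crops included, and the job is handed in when it is done.

Besides the shell and the picture viewer there is one more tool, called after ">>>" as name(argument=value, ...) on one line, values as JSON. send_rows: Moves the arm, as the interface text tells. Its arguments: {"type":"object","properties":{"rotation":{"type":"array"},"offset":{"type":"array"},"claw":{"type":"array"},"newtons":{"type":"number"}},"required":["rotation","offset","claw"]}

```bash
ls; mkdir -p pics; python3 - <<'E'
from bench import *
import cv2,numpy as np
s=observe();print({k:np.round(v,3).tolist() for k,v in s.items()})
a=get_image("scene");b=get_image("top")
for n,i in(("scene",a),("top",b)):
    cv2.imwrite(f"pics/{n}0.png",i[:,:,::-1])
    c=camera_info(n);print(n,[round(c[k],1) for k in("fx","fy","cx","cy")],c["dist"],np.round(c["extrinsics"],3).tolist())
E
```

```text
pics
{'time': 0.0, 'qpos': [1.524, 0.386, 0.007, -0.0, -1.194, -0.259], 'qd': [0.0, 0.0, 0.0, 0.002, -0.0, -0.002], 'joint_efforts': [-0.001, -39.229, 18.84, 4.186, -0.005, 0.0], 'eef_pos': [187.982, 595.413, 218.517], 'ee_rot': [3.103, -0.479, -0.0], 'contact_force': [0.102, 0.18, -0.238], 'moment': [-0.063, 0.034, 0.013], 'grip_force': 0.0, 'opening': 85.283}
scene [463.2, 463.2, 289.4, 200.9] [-0.07910356  0.          0.          0.          0.        ] [[0.799, -0.353, 0.486, -95.625], [-0.601, -0.478, 0.641, -831.497], [0.006, -0.804, -0.594, 863.783], [0.0, 0.0, 0.0, 1.0]]
top [386.0, 386.0, 281.7, 210.4] [-0.08117602  0.          0.          0.          0.        ] [[-0.027, -0.993, 0.117, 461.27], [-0.999, 0.031, 0.03, 16.208], [-0.033, -0.116, -0.993, 1118.709], [0.0, 0.0, 0.0, 1.0]]
```

View pics/scene0.png

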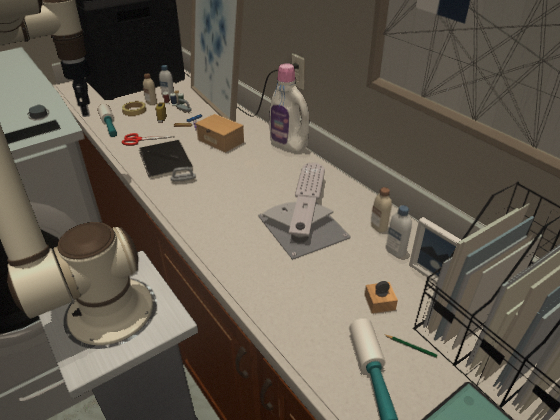

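View pics/top0.png

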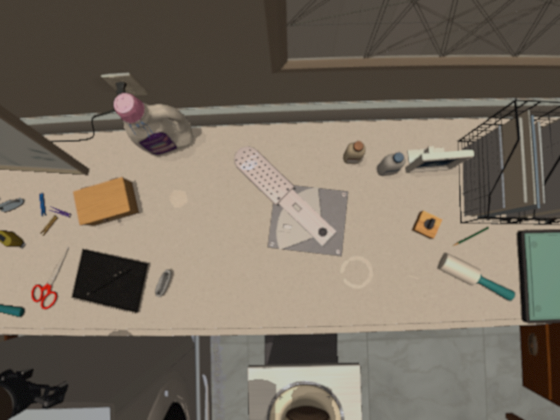

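The scene view shows the stand at about (303,225), pivot knob (300,228), and the keeper with its screw at (381,297). In the top view the pivot is about (323,232), the arm slot about (296,208), the keeper (428,224) and the bottles (355,151) and (392,162). I'll crop these areas for detail.

```bash
cat > h.py <<'E'
from bench import *
import cv2,numpy as np
from scipy.spatial.transform import Rotation as R
def ray(n,uv,c=None):
    c=c or camera_info(n)
    K=np.array([[c["fx"],0,c["cx"]],[0,c["fy"],c["cy"]],[0,0,1]])
    p=cv2.undistortPoints(np.float64(uv).reshape(-1,1,2),K,np.array(c["dist"])).reshape(-1,2)
    E=np.array(c["extrinsics"]);d=np.c_[p,np.ones(len(p))]@E[:3,:3].T
    return E[:3,3],d
def plane(n,uv,z,c=None):
    o,d=ray(n,uv,c);return o+d*((z-o[2])/d[:,2:])
def tri(o1,d1,o2,d2):
    d1=d1/np.linalg.norm(d1);d2=d2/np.linalg.norm(d2)
    t=np.linalg.lstsq(np.c_[d1,-d2],o2-o1,rcond=None)[0]
    a,b=o1+t[0]*d1,o2+t[1]*d2
    return (a+b)/2,np.linalg.norm(a-b)
E
python3 - <<'E'
from h import *
t=cv2.imread("pics/top0.png");s=cv2.imread("pics/scene0.png")
f=lambda i,x,y,w,h,k:cv2.resize(i[y:y+h,x:x+w],None,fx=k,fy=k,interpolation=cv2.INTER_CUBIC)
a=f(t,230,140,130,120,3);b=f(t,400,194,60,60,4)[:240];c=f(s,250,155,110,110,3);d=f(s,350,265,60,60,4)
C=np.zeros((600,800,3),np.uint8)
C[:360,:390]=a;C[:240,400:640]=b;C[270:600,400:730]=c;C[360:600,0:240]=d
cv2.imwrite("pics/crop0.png",C)
for n,uv in(("pivot",(323,232)),("slot",(296,208)),("keeper",(428,224)),("b1",(355,151)),("b2",(392,162))):print(n,plane("top",[uv],45).round(0))
# orange keeper mask
for n,i in(("top",t),("scene",s)):
    h=cv2.cvtColor(i,cv2.COLOR_BGR2HSV);m=cv2.inRange(h,(8,120,90),(22,255,255))
    for q in cv2.findContours(m,0,2)[0]:
        if cv2.contourArea(q)>60:print(n,cv2.contourArea(q),cv2.minAreaRect(q))
E
```

```text
pivot [[524. -64.  45.]]
slot [[594.   9.  45.]]
keeper [[ 537. -358.   45.]]
b1 [[ 752. -165.   45.]]
b2 [[ 717. -268.   45.]]
top 428.0 ((427.1465759277344, 224.49139404296875), (22.1907901763916, 21.534257888793945), 23.198589324951172)
top 1753.5 ((101.44267272949219, 201.1051025390625), (35.32722091674805, 54.28880310058594), 73.61045837402344)
scene 447.0 ((381.6891784667969, 296.6351318359375), (28.441024780273438, 27.783428192138672), 80.53767395019531)
scene 557.5 ((219.1904754638672, 124.61078643798828), (36.87367630004883, 28.490676879882812), 41.4964714050293)
```

View pics/crop0.png

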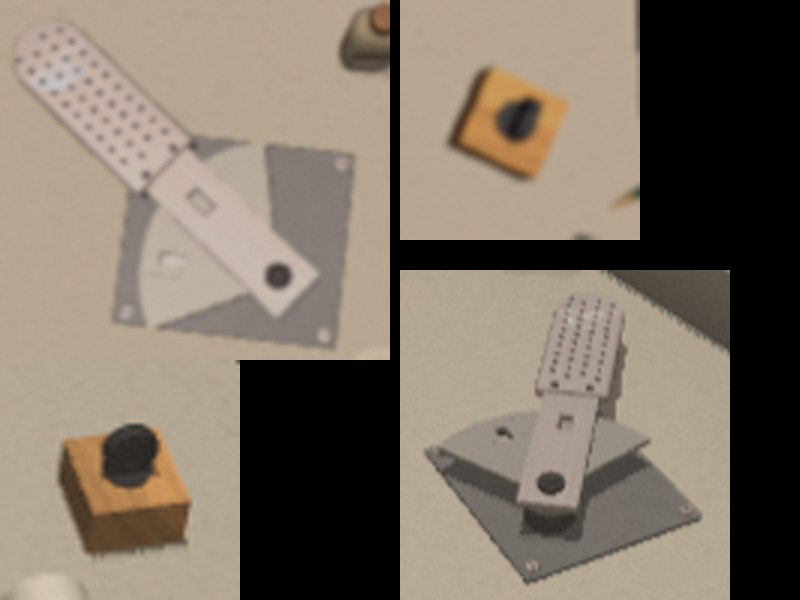

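The crop shows the tongue slot at about top px (297,207), the pivot at (323,232), the quadrant's slot mark at about (287,226), and the tab standing over the keeper at (428,224). Now moving over the stand for a closer wrist view.

>>> send_rows(rotation=[[0,0,0],[0,0,0],[0,0,0],[0,0,0],[0,0,0],[0,0,0],[0,0,0],[0,0,0],[0,0,0],[0,0,0],[0,0,0],[0,0,0]], offset=[[0.8,0.9,-0.12],[0.8,0.9,-0.12],[0.8,0.9,-0.12],[0.8,0.9,-0.12],[0.8,0.9,-0.12],[0.8,0.9,-0.12],[0.8,0.9,-0.12],[0.8,0.9,-0.12],[0.8,0.9,-0.12],[0.8,0.9,-0.12],[0.8,0.9,-0.12],[0.8,0.9,-0.12]], claw=[0,0,0,0,0,0,0,0,0,0,0,0])

```text
time: 1.3
eef_pos: [306.5, 330.7, 248.4]
ee_rot: [3.105, -0.478, -0.0]
contact_force: [0.4, 0.7, 1.0]
opening: 85.1
grip_force: 0.0
```

>>> send_rows(rotation=[[0,0,0],[0,0,0],[0,0,0],[0,0,0],[0,0,0],[0,0,0],[0,0,0],[0,0,0],[0,0,0],[0,0,0]], offset=[[0.8,0.9,-0.12],[0.8,0.9,-0.12],[0.8,0.9,-0.12],[0.8,0.9,-0.12],[0.8,0.9,-0.12],[0.8,0.9,-0.12],[0.8,0.9,-0.12],[0.8,0.9,-0.12],[0,0,0],[0,0,0]], claw=[0,0,0,0,0,0,0,0,0,0])

```text
time: 2.3
eef_pos: [384.8, 155.8, 267.5]
ee_rot: [-3.104, 0.481, 0.0]
contact_force: [0.2, 0.1, -1.3]
opening: 85.9
grip_force: 0.0
```

```bash
python3 - <<'E'
from h import *
s=observe();c=camera_info("wrist");i=get_image("wrist")
cv2.imwrite("pics/w1.png",i[:,:,::-1])
print(s["eef_pos"],s["ee_rot"],s["qpos"],s["time"]);print(np.round(c["extrinsics"],3),c["fx"],c["cx"],c["cy"],c["dist"])
import json;json.dump({k:np.array(v).tolist() for k,v in c.items()},open("w1.json","w"))
E
```

```text
[384.81366244 155.75897651 267.50214486] [-3.10447402e+00  4.80704604e-01  3.36593273e-04] [ 7.79540207e-01 -2.05521019e-02 -3.80172519e-01 -2.61728246e-04
 -1.21120522e+00  4.84103186e-01] 2.3
[[-3.03000e-01 -9.06000e-01 -2.97000e-01  4.60592e+02]
 [-9.53000e-01  2.88000e-01  9.50000e-02  1.31066e+02]
 [-1.00000e-03  3.12000e-01 -9.50000e-01  4.21420e+02]
 [ 0.00000e+00  0.00000e+00  0.00000e+00  1.00000e+00]] 374.0420069201548 275.9795012296059 206.7530974361216 [-0.02775444  0.          0.          0.          0.        ]
```

View pics/w1.png

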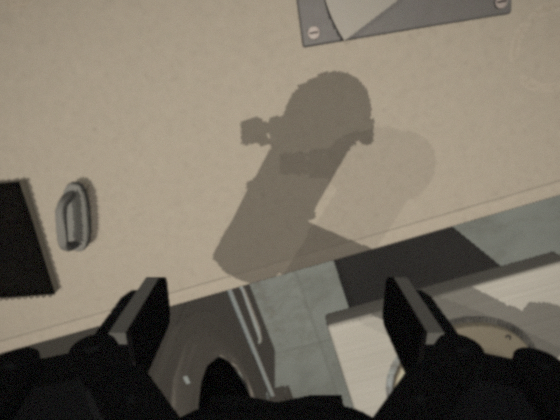

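The wrist camera is tilted back and sees only the stand's near corner (310,30). I'll go 250 mm further along tool x to see the stand.

>>> send_rows(rotation=[[0,0,0],[0,0,0],[0,0,0],[0,0,0],[0,0,0],[0,0,0],[0,0,0],[0,0,0],[0,0,0],[0,0,0],[0,0,0],[0,0,0]], offset=[[1,0.33,-0.1],[1,0.33,-0.1],[1,0.33,-0.1],[1,0.33,-0.1],[1,0.33,-0.1],[1,0.33,-0.1],[1,0.33,-0.1],[1,0.33,-0.1],[1,0.33,-0.1],[1,0.33,-0.1],[1,0.33,-0.1],[0,0,0]], claw=[0,0,0,0,0,0,0,0,0,0,0,0])

```text
time: 3.55
eef_pos: [574.2, 20.9, 288.7]
ee_rot: [3.104, -0.479, -0.001]
contact_force: [-0.4, 0.1, -0.2]
opening: 85.3
grip_force: 0.0
```

>>> send_rows(rotation=[[0,0,0],[0,0,0]], offset=[[0,0,0],[0,0,0]], claw=[0,0])

```text
time: 3.75
eef_pos: [572.2, 21.7, 289.4]
ee_rot: [3.105, -0.477, -0.001]
contact_force: [0.2, 0.1, -0.3]
opening: 85.3
grip_force: 0.0
```

```bash
cat >> h.py <<'E'
import json
def shot(name):
    s=observe();c=camera_info("wrist");i=get_image("wrist")
    cv2.imwrite(f"pics/{name}.png",i[:,:,::-1])
    json.dump({k:np.array(v).tolist() for k,v in c.items()},open(f"{name}.json","w"))
    print(s["time"],s["eef_pos"].round(1),s["ee_rot"].round(3),s["qpos"].round(3))
E
python3 -c "from h import *;shot('w2')"
```

```text
3.75 [572.2  21.7 289.4] [ 3.105e+00 -4.770e-01 -1.000e-03] [ 0.321  0.255 -0.005 -0.    -1.312  0.946]
```

View pics/w2.png

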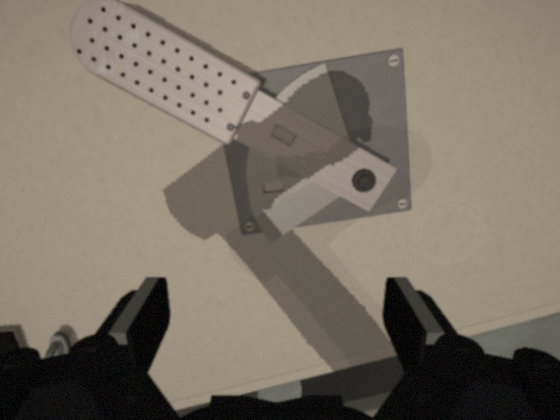

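View: pivot knob (364,180), tongue slot (284,134), quadrant slot (273,187), plus base plate screws. Measuring with two views, checking heights and the 100 mm radius.

```bash
cat > m.py <<'E'
from h import *
c=json.load(open("w2.json"))
w=cv2.imread("pics/w2.png");g=cv2.GaussianBlur(cv2.cvtColor(w,6),(3,3),0)
def blob(cx,cy,r,inv=0):
    p=g[cy-r:cy+r,cx-r:cx+r]
    m=cv2.adaptiveThreshold(p,255,0,1,31,6)
    out=[]
    for q in cv2.findContours(m,0,2)[0]:
        if cv2.contourArea(q)>30:
            (x,y),wh,a=cv2.minAreaRect(q);out.append((round(x+cx-r,1),round(y+cy-r,1),np.round(wh,1),round(a),cv2.contourArea(q)))
    return out
for n,u in(("slot",(284,134)),("knob",(364,180)),("q",(273,187))):print(n,blob(*u,20))
for n,a,t,s in(("knob",(364,180),(322.7,231.7),(433.3-250+117,315.7-90)),("slot",(284,134),(297.2,207.3),(250+(565-400)/3,155+(421-270)/3)),("qslot",(273,187),(287.3,226),(250+104/3,155+163/3))):
    print(n,"w+top",*tri(*[q.ravel() for q in ray("w",[a],c)],*[q.ravel() for q in ray("top",[t])]),"w+scene",*tri(*[q.ravel() for q in ray("w",[a],c)],*[q.ravel() for q in ray("scene",[s])]))
P=plane("w",[(364,180)],50,c)[0];S=plane("w",[(284,134)],45,c)[0];Q=plane("w",[(273,187)],36,c)[0]
print(P,S,Q,np.linalg.norm((S-P)[:2]),np.linalg.norm((Q-P)[:2]))
E
python3 m.py
```

```text
slot [(279.6, 130.7, array([36.5, 21.6]), 51, 431.5)]
knob [(363.5, 180.0, array([23.3, 23.3]), 45, 420.0)]
q [(276.9, 193.1, array([22.2, 35.7]), 77, 294.0), (284.5, 172.0, array([10., 15.]), 90, 108.0)]
knob w+top [525.01680087 -63.66527953  48.95122775] 0.9719679068495053 w+scene [525.54599081 -63.8737803   50.47589796] 0.09958032902941469
slot w+top [596.74277057   4.74237746  35.69566629] 0.5909841804598769 w+scene [597.6031401    4.73925137  46.84294492] 1.4087437351653536
qslot w+top [544.42604961  34.00543496  37.53940716] 0.9890185530377338 w+scene [544.3517421   33.66306394  38.53414368] 0.6304086221123213
[525.43467564 -63.9815385   50.        ] [597.88333651   4.28343323  45.        ] [543.93114591  33.65885565  36.        ] 99.54353232130045 99.3768885775486
```

Good agreement: pivot (525,-64), arm slot (598,4.5), quadrant slot (544,34), radii 99.5 mm. Now to the keeper.

>>> send_rows(rotation=[[0,0,0],[0,0,0],[0,0,0],[0,0,0],[0,0,0],[0,0,0],[0,0,0],[0,0,0],[0,0,0],[0,0,0],[0,0,0],[0,0,0]], offset=[[0.2,0.93,0.15],[0.2,0.93,0.15],[0.2,0.93,0.15],[0.2,0.93,0.15],[0.2,0.93,0.15],[0.2,0.93,0.15],[0.2,0.93,0.15],[0.2,0.93,0.15],[0.2,0.93,0.15],[0.2,0.93,0.15],[0.2,0.93,0.15],[0.2,0.93,0.15]], claw=[0,0,0,0,0,0,0,0,0,0,0,0])

```text
time: 5.0
eef_pos: [551.0, -206.3, 253.9]
ee_rot: [-3.105, 0.477, -0.001]
contact_force: [0.0, 0.7, -0.1]
opening: 85.4
grip_force: 0.0
```

>>> send_rows(rotation=[[0,0,0],[0,0,0],[0,0,0],[0,0,0],[0,0,0],[0,0,0],[0,0,0],[0,0,0.5],[0,0,0.6],[0,0,0],[0,0,0]], offset=[[0.2,0.93,0.15],[0.2,0.93,0.15],[0.2,0.93,0.15],[0.2,0.93,0.15],[0.2,0.93,0.15],[0.2,0.93,0.15],[0.2,0.93,0.15],[0.2,0.93,0.15],[0,0,0],[0,0,0],[0,0,0]], claw=[0,0,0,0,0,0,0,0,0,0,0])

```text
time: 6.1
eef_pos: [537.2, -357.7, 229.8]
ee_rot: [3.074, -0.647, 0.0]
contact_force: [-0.1, -0.0, 0.1]
opening: 85.5
grip_force: 0.0
```

```bash
python3 -c "
from h import *;shot('w3')
i=cv2.imread('pics/w3.png');cv2.imwrite('pics/w3.png',i)"
```

```text
6.1 [ 537.2 -357.7  229.8] [ 3.074 -0.647  0.   ] [-0.337  0.413  0.078 -0.    -1.235  1.493]
```

View pics/w3.png

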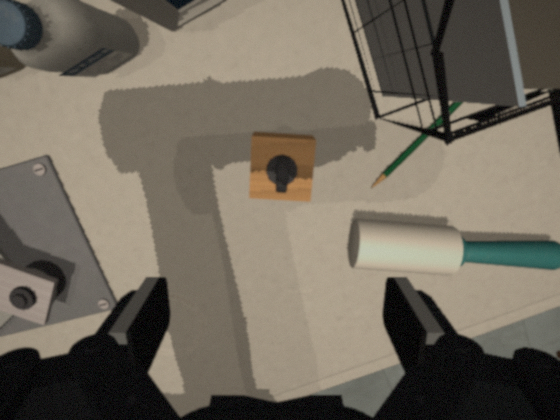

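The keeper top spans (252,133)–(311,201), with the flange at (282,170) and the narrow tab in the image's vertical, i.e. along tool x. Computing the offsets.

```bash
python3 - <<'E'
from h import *
c=json.load(open("w3.json"));w=cv2.imread("pics/w3.png")
h=cv2.cvtColor(w,cv2.COLOR_BGR2HSV);m=cv2.inRange(h,(8,110,60),(22,255,255));m=cv2.morphologyEx(m,3,np.ones((15,15)))
q=max(cv2.findContours(m,0,2)[0],key=cv2.contourArea)
print(cv2.minAreaRect(q));B=cv2.approxPolyDP(q,4,True).reshape(-1,2);print(B.tolist())
Wp=plane("w",B,36,c);print(Wp.round(1),[np.linalg.norm(a-b).round(1) for a,b in zip(Wp,np.roll(Wp,-1,0))],Wp.mean(0))
for a,b in zip(Wp,np.roll(Wp,-1,0)):print(np.degrees(np.arctan2(*(b-a)[1::-1])).round(1))
# dark screw
d=cv2.inRange(cv2.cvtColor(w,6)[120:205,245:320],0,45);p=np.argwhere(d)[:,::-1]+[245,120];print("dark",p.min(0),p.max(0))
t=[y for y in range(176,194)]
for y in range(158,196,3):
    xs=p[p[:,1]==y,0];print(y,xs.min() if len(xs) else 0,xs.max() if len(xs) else 0,end="; ")
# tab top: end of dark bottom; triangulate vs top image / scene image tab tops
cr=lambda i,x,y,w_,h_,k:cv2.resize(i[y:y+h_,x:x+w_],None,fx=k,fy=k,interpolation=2)
C=np.zeros((480,800,3),np.uint8)
C[:480,:400]=cr(w,257,145,50,60,8);C[:240,410:650]=cr(cv2.imread("pics/top0.png"),413,209,30,30,8);C[240:,410:650]=cr(cv2.imread("pics/scene0.png"),366,278,30,30,8)
cv2.imwrite("pics/c3.png",cv2.convertScaleAbs(C,alpha=1.6))
E
```

```text
((281.76934814453125, 166.38259887695312), (63.7013053894043, 65.54086303710938), 3.012787342071533)
[[254, 133], [250, 196], [309, 200], [314, 139]]
[[ 579.2 -354.6   36. ]
 [ 525.9 -325.7   36. ]
 [ 499.1 -376.5   36. ]
 [ 551.9 -403.1   36. ]] [np.float64(60.6), np.float64(57.4), np.float64(59.1), np.float64(55.6)] [ 539.01979811 -364.97219947   36.        ]
151.5
-117.8
-26.7
60.5
dark [268 156] [295 190]
158 275 290; 161 271 292; 164 269 293; 167 268 295; 170 269 295; 173 275 294; 176 277 293; 179 276 288; 182 280 286; 185 285 285; 188 278 279; 191 0 0; 194 0 0;
```

View pics/c3.png

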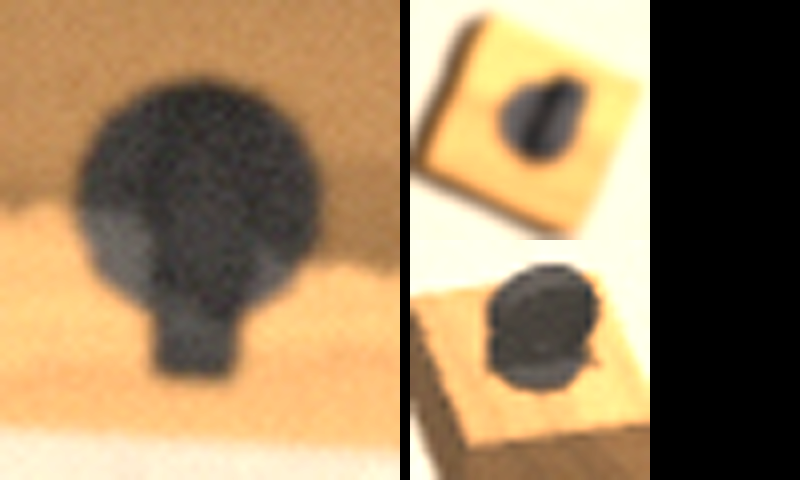

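Flange disc centred at wrist px (281.7,169.4) and top px (429.2,224); the tab lines up with the keeper's edge, and its crown is at scene px (383.5,281).

```bash
python3 - <<'E'
from h import *
c=json.load(open("w3.json"))
f=lambda n,u,c=None:[q.ravel() for q in ray(n,[u],c)]
print("flange w+top",tri(*f("w",(281.7,169.4),c),*f("top",(429.2,224))),"plane40",plane("w",[(281.7,169.4)],40,c))
F=plane("w",[(281.7,169.4)],40,c)[0]
# height of tab crown: scene ray closest to vertical line through flange centre
o,d=f("scene",(383.5,281.1));print("crown",tri(F,np.array([0,0,1.]),o,d))
o,d=f("top",(413+155/8,209+95/8));print("crown top",tri(F,np.array([0,0,1.]),o,d))
s=observe();T=R.from_rotvec(s["ee_rot"]).as_matrix()
print("tool-frame offset",T.T@(F-s["eef_pos"]))
E
```

```text
flange w+top (array([ 537.85028451, -364.3737946 ,   37.05560458]), np.float64(0.03304243712877215)) plane40 [[ 538.44764754 -364.60383334   40.        ]]
crown (array([ 538.01284743, -364.01563784,   75.11861767]), np.float64(1.462908171172038))
crown top (array([ 541.25115536, -363.9924165 ,   66.53827396]), np.float64(5.738810551789))
tool-frame offset [  3.88558445   5.93304738 189.84478801]
```

>>> send_rows(rotation=[[0,0,0.75],[0,0,0],[0,0,0],[0,0,0],[0,0,0],[0,0,0],[0,0,0],[0,0,0],[0,0,0],[0,0,0],[0,0,0],[0,0,0]], offset=[[0.2,0.3,0.5],[0,0,0.9],[0,0,0.9],[0,0,0.9],[0,0,0.9],[0,0,0.9],[0,0,0.9],[0,0,0.9],[0,0,0.8],[0,0,0.5],[0,0,0.3],[0,0,0]], claw=[0,0,0,0,0.3,0.5,0.5,0.5,0.5,0.5,0.5,0.5], newtons=40)

```text
time: 7.35
eef_pos: [538.2, -364.7, 61.1]
ee_rot: [-3.048, 0.762, 0.002]
contact_force: [-0.1, 0.3, 0.6]
opening: 43.0
grip_force: 0.0
```

>>> send_rows(rotation=[[0,0,0],[0,0,0]], offset=[[0,0,0],[0,0,0]], claw=[0.6,0.6])

```text
time: 7.55
eef_pos: [539.0, -365.3, 62.6]
ee_rot: [3.047, -0.763, 0.003]
contact_force: [-1.1, 0.3, -0.1]
opening: 34.3
grip_force: 0.0
```

```bash
python3 -c "
from h import *;shot('w4')
i=cv2.imread('pics/w4.png')[120:400,150:430];cv2.imwrite('pics/c4.png',cv2.convertScaleAbs(cv2.resize(i,None,fx=2,fy=2),alpha=1.6))"
```

```text
7.55 [ 539.  -365.3   62.6] [ 3.047e+00 -7.630e-01  3.000e-03] [-0.348  0.566 -0.115  0.    -0.888  1.428]
```

View pics/c4.png

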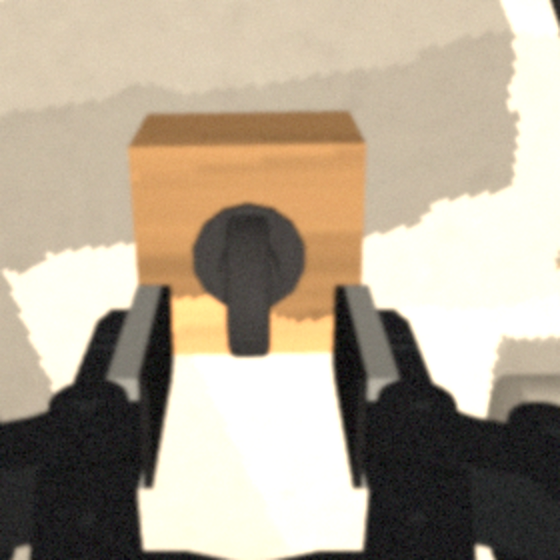

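The tab sits centred and square between the pads (tab at crop px (248,290), pads at 155 and 350). Closing.

>>> send_rows(rotation=[[0,0,0],[0,0,0],[0,0,0],[0,0,0],[0,0,0],[0,0,0],[0,0,0]], offset=[[0,0,0],[0,0,0],[0,0,0],[0,0,0],[0,0,0],[0,0,0],[0,0,0]], claw=[0.9,1,1,1,1,1,1], newtons=60)

```text
time: 8.3
eef_pos: [538.4, -365.0, 61.6]
ee_rot: [-3.047, 0.763, 0.0]
contact_force: [-0.2, -0.2, 0.1]
opening: -0.1
grip_force: 0.0
```

```bash
python3 -c "
from h import *
s=observe();print({k:np.round(v,2).tolist() for k,v in s.items()})
c=camera_info('wrist');E=np.array(c['extrinsics']);T=R.from_rotvec(s['ee_rot']).as_matrix();print(T.T@E[:3,:3],T.T@(E[:3,3]-s['eef_pos']))"
```

```text
{'time': 8.3, 'qpos': [-0.35, 0.57, -0.12, -0.0, -0.89, 1.43], 'qd': [0.0, -0.0, 0.0, 0.0, 0.0, -0.0], 'joint_efforts': [-0.0, -44.85, 15.73, 3.5, -0.0, 0.0], 'eef_pos': [538.36, -365.04, 61.57], 'ee_rot': [-3.05, 0.76, 0.0], 'contact_force': [-0.23, -0.23, 0.06], 'moment': [0.03, 0.02, -0.01], 'grip_force': 0.0, 'opening': -0.06}
[[-3.66867140e-04 -9.50278117e-01 -3.11402257e-01]
 [ 9.99999828e-01 -2.05896887e-04 -5.49796178e-04]
 [ 4.58342521e-04 -3.11402405e-01  9.50278029e-01]] [  79.77592225    0.65392076 -153.96177694]
```

The fingers shut on nothing; looking.

```bash
python3 -c "
from h import *;shot('w5')
i=cv2.imread('pics/w5.png')[120:400,150:430];t=get_image('scene')[:,:,::-1][250:330,340:440]
C=np.hstack([cv2.resize(i,(420,420)),cv2.resize(t,None,fx=3.75,fy=5.25)]);cv2.imwrite('pics/c5.png',cv2.convertScaleAbs(C,alpha=1.6))"
```

```text
8.3 [ 538.4 -365.    61.6] [-3.047  0.763  0.   ] [-0.348  0.567 -0.116 -0.    -0.888  1.428]
```

View pics/c5.png

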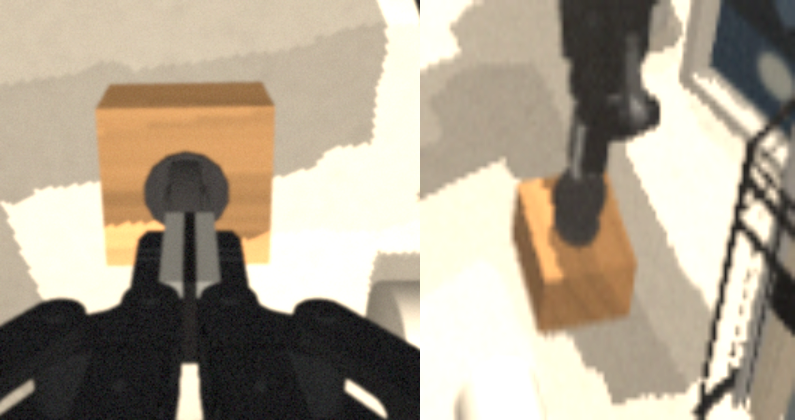

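The pads closed just above or short of the tab: the tab is untouched at crop px (187,175), and the fingertips project to wrist px (276,261). I'll check where the tips really are by triangulation.

```bash
python3 - <<'E'
from h import *
s=observe();T=R.from_rotvec(s["ee_rot"]).as_matrix();c=json.load(open("w5.json"))
f=lambda n,u,c=None:[q.ravel() for q in ray(n,[u],c)]
for sc in((384,284),(386,284),(383,281)):
    p,e=tri(*f("w",(276,261),c),*f("scene",sc));print("tip",p.round(1),round(e,1),"tool",(T.T@(p-s["eef_pos"])).round(1))
# difference of the scene against the start: where do new dark finger pixels end
a=cv2.imread("pics/scene0.png");b=get_image("scene")[:,:,::-1]
d=(np.abs(a.astype(int)-b).sum(2)>60)[262:305,370:400]
for r,row in enumerate(d):print(262+r,''.join('#' if v else '.' for v in row), ' '.join(f'{v:3d}' for v in b[262+r,372:396:2].mean(1).astype(int)))
E
```

```text
tip [ 541.1 -365.8   63.4] 3.6 tool [ 2.8 -0.7 -1.8]
tip [ 542.9 -368.1   65.9] 0.1 tool [ 5.5  0.5 -4.3]
tip [ 542.1 -364.    68.6] 9.7 tool [ 2.8 -2.7 -7. ]
262 #############################. 108 110 109 107  60  27  31  27  28  28  30  38
263 #############################. 110 110 110 109  47  28  31  30  27  29  28  39
264 #############################. 106 110 111 110  38  30  31  33  27  28  29  36
265 ##############################  99 111 112 108  39  31  32  32  32  29  32  36
266 ##############################  99 110 110 111  45  32  31  30  30  29  28  36
267 ############################## 100  99 109 110  47  30  32  33  31  30  30  37
268 ############################## 100  97 109 110  77  37  29  33  27  45  55  41
269 ##############################  97  98 110 107  97  43  32  30  30  43  43  40
270 ##############################  99  98 106 111  90  33  30  27  29  29  32  42
271 ##############################  99 101 100 109  84  29  30  28  29  27  29  45
272 ##############################  99  98  98 108  74  39  29  28  29  27  31  37
273 ########################
[... 1927 characters left out ...]
  68  50  42  49  83  89  89  85  85
297 .....######################### 124 121  83  79  78  66  79  85  88  87  88  83
298 ......######################## 126 124  92  77  80  73  79  82  87  89  87  84
299 ......######################## 114 124  89  77  82  77  79  80  87  89  87  84
300 ......######################## 107 125 100  77  79  78  75  81  86  86  85  82
301 .......#############.......###  91 124 121  81  80  77  75  78  82  82  82  78
302 ........#####..............###  77 120 116  84  74  75  69  73  72  80  79  78
303 ...........................###  56  96  88  68  70  70  68  70  70  79  78  78
304 ...........................###  55  72  72  67  70  73  74  68  73  74  78  77
```

Image evidence: the closed fingertips are above the tab's crown (about 71 mm high), not around it. I'll reopen, lower in small steps watching the force, and try again.

>>> send_rows(rotation=[[0,0,0],[0,0,0],[0,0,0],[0,0,0],[0,0,0]], offset=[[0,0,-0.1],[0,0,0],[0,0,0],[0,0,0.2],[0,0,0]], claw=[0.6,0.6,0.6,0.6,0.6])

```text
time: 8.95
eef_pos: [537.9, -364.8, 58.9]
ee_rot: [-3.047, 0.763, 0.002]
contact_force: [0.2, -0.1, 0.2]
opening: 34.7
grip_force: 0.0
```

>>> send_rows(rotation=[[0,0,0],[0,0,0],[0,0,0]], offset=[[0,0,0.2],[0,0,0.2],[0,0,0]], claw=[0.6,0.6,0.6])

```text
time: 9.25
eef_pos: [537.8, -364.8, 50.6]
ee_rot: [-3.047, 0.763, 0.003]
contact_force: [-0.7, -0.1, 0.3]
opening: 34.1
grip_force: 0.0
```

```bash
python3 - <<'E'
from h import *
shot("w6");s=observe();print(s["contact_force"],s["opening"])
# project nominal pad corners / tab points
c=json.load(open("w6.json"));E=np.array(c["extrinsics"]);T=R.from_rotvec(s["ee_rot"]).as_matrix()
K=np.array([[c["fx"],0,c["cx"]],[0,c["fy"],c["cy"]],[0,0,1]])
I=np.linalg.inv(E)
def pr(p):return cv2.projectPoints(np.float64([p]),cv2.Rodrigues(I[:3,:3])[0],I[:3,3],K,np.array(c["dist"]))[0].ravel().round()
h=s["opening"]/2
for x in(11,-11):
  for z in(19,-11):print("pad",x,z,pr(s["eef_pos"]+T@[x,h,z]))
F=np.array([538.4,-364.6,0])
for x in(17,-17):
  for z in(40,71):print("tab",x,z,pr(F+[0.882*x,-.471*x,z]))
i=cv2.imread("pics/w6.png")[130:400,140:420];cv2.imwrite("pics/c6.png",cv2.convertScaleAbs(cv2.resize(i,None,fx=2,fy=2),alpha=1.6))
E
```

```text
9.25 [ 537.8 -364.8   50.6] [-3.047e+00  7.630e-01  3.000e-03] [-0.348  0.579 -0.126 -0.    -0.868  1.428]
[-0.45259889 -0.43947406 -0.06931346] 34.07138180120916
pad 11 19 [309. 230.]
pad 11 -11 [315. 256.]
pad -11 19 [308. 269.]
pad -11 -11 [314. 302.]
tab 17 40 [274. 224.]
tab 17 71 [273. 252.]
tab -17 40 [274. 287.]
tab -17 71 [274. 325.]
```

>>> send_rows(rotation=[[0,0,0],[0,0,0]], offset=[[0,0,0.1],[0,0,0]], claw=[0.6,0.6])

```text
time: 9.5
eef_pos: [538.3, -365.0, 49.4]
ee_rot: [-3.047, 0.763, 0.001]
contact_force: [1.0, -0.2, 0.2]
opening: 34.3
grip_force: 0.0
```

>>> send_rows(rotation=[[0,0,0],[0,0,0]], offset=[[0,0,0.1],[0,0,0]], claw=[0.6,0.6])

```text
time: 9.7
eef_pos: [538.2, -365.0, 47.4]
ee_rot: [-3.047, 0.763, 0.001]
contact_force: [-0.6, 0.4, 0.1]
opening: 34.3
grip_force: 0.0
```

>>> send_rows(rotation=[[0,0,0],[0,0,0]], offset=[[0,0,0.1],[0,0,0]], claw=[0.6,0.6])

```text
time: 9.9
eef_pos: [538.2, -364.9, 45.3]
ee_rot: [-3.047, 0.763, 0.001]
contact_force: [0.8, 0.3, 0.0]
opening: 34.3
grip_force: 0.0
```

>>> send_rows(rotation=[[0,0,0],[0,0,0]], offset=[[0,0,0.2],[0,0,0]], claw=[0.6,0.6])

```text
time: 10.1
eef_pos: [538.0, -364.8, 41.0]
ee_rot: [-3.047, 0.763, 0.002]
contact_force: [0.6, 0.2, -0.1]
opening: 34.3
grip_force: 0.0
```

>>> send_rows(rotation=[[0,0,0],[0,0,0]], offset=[[0,0,0.2],[0,0,0]], claw=[0.6,0.6])

```text
time: 10.3
eef_pos: [538.0, -364.8, 36.9]
ee_rot: [-3.047, 0.763, 0.002]
contact_force: [0.5, -0.3, -0.5]
opening: 34.5
grip_force: 0.0
```

```bash
python3 - <<'E'
from h import *
shot("w7");s=observe();print(s["contact_force"],s["opening"])
i=cv2.imread("pics/w7.png")[130:400,140:420];t=get_image("scene")[:,:,::-1][250:320,350:420]
cv2.imwrite("pics/c7.png",cv2.convertScaleAbs(np.hstack([cv2.resize(i,(435,420)),cv2.resize(t,(360,420),interpolation=2)]),alpha=1.6))
E
```

```text
10.3 [ 538.  -364.8   36.9] [-3.047e+00  7.630e-01  2.000e-03] [-0.348  0.595 -0.137 -0.    -0.84   1.428]
[ 0.10443445 -0.15662232  0.58973829] 34.069553786220574
```

View pics/c7.png

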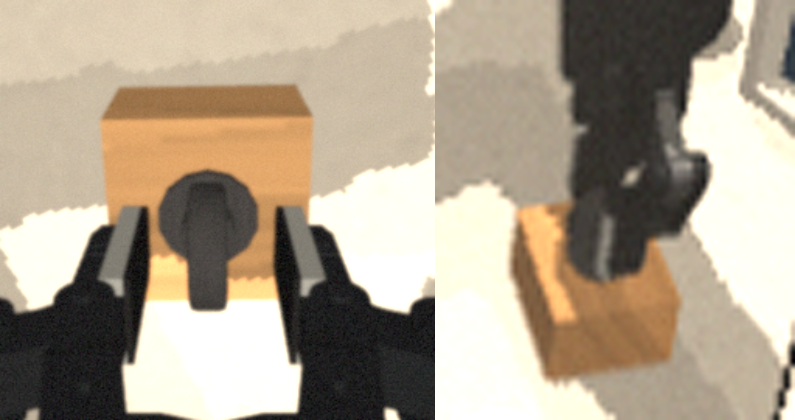

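Now the near finger overlaps the tab in the scene crop (605,260), and the tab lies centred between the pads in the wrist crop (208,245). So the tips really stand about 30 mm farther back than stated. Down 4 mm more and grip.

>>> send_rows(rotation=[[0,0,0],[0,0,0],[0,0,0],[0,0,0],[0,0,0],[0,0,0]], offset=[[0,0,0.2],[0,0,0],[0,0,0],[0,0,0],[0,0,0],[0,0,0]], claw=[0.6,0.8,1,1,1,1], newtons=60)

```text
time: 11.0
eef_pos: [538.3, -365.0, 33.5]
ee_rot: [-3.047, 0.763, 0.0]
contact_force: [0.3, -0.3, -0.7]
opening: 8.8
grip_force: 59.7
```

Gripped (opening 8.8 mm, 60 N); the screw's origin is about 25.5 mm below the reported TCP. Lifting and carrying over the arm's slot.

>>> send_rows(rotation=[[0,0,0],[0,0,0],[0,0,0],[0,0,0],[0,0,0],[0,0,0],[0,0,0],[0,0,0],[0,0,0],[0,0,0],[0,0,0],[0,0,0]], offset=[[0,0,-0.5],[0,0,-0.7],[0,0,-0.8],[0,0,-1],[0,0,-1],[-0.34,-0.98,0],[-0.34,-0.98,0],[-0.34,-0.98,0],[-0.34,-0.98,0],[-0.34,-0.98,0],[-0.34,-0.98,0],[-0.34,-0.98,0]], claw=[1,1,1,1,1,1,1,1,1,1,1,1])

```text
time: 12.2
eef_pos: [561.7, -220.9, 115.4]
ee_rot: [-3.047, 0.763, -0.004]
contact_force: [0.6, -0.2, -0.7]
opening: 8.5
grip_force: 59.8
```

>>> send_rows(rotation=[[0,0,0],[0,0,0],[0,0,0],[0,0,0],[0,0,0],[0,0,0],[0,0,0],[0,0,0],[0,0,0],[0,0,0],[0,0,0],[0,0,0]], offset=[[-0.34,-0.98,0],[-0.34,-0.98,0],[-0.34,-0.98,0],[-0.34,-0.98,0],[-0.34,-0.98,0],[-0.34,-0.98,0],[-0.34,-0.98,0],[-0.34,-0.98,0],[-0.34,-0.98,0],[-0.34,-0.98,0],[-0.34,-0.98,0],[0,0,0]], claw=[1,1,1,1,1,1,1,1,1,1,1,1])

```text
time: 13.4
eef_pos: [597.8, 6.0, 115.3]
ee_rot: [-3.047, 0.758, -0.004]
contact_force: [-0.6, -0.3, 0.3]
opening: 8.6
grip_force: 59.8
```

>>> send_rows(rotation=[[0,0,-1],[0,0,-1],[0,0,-1],[0,0,-1],[0,0,-1],[0,0,-1],[0,0,-1],[0,0,-1],[0,0,-1],[0,0,-1],[0,0,-1],[0,0,-1]], offset=[[0,0,0],[0,0,0],[0,0,0],[0,0,0],[0,0,0],[0,0,0],[0,0,0],[0,0,0],[0,0,0],[0,0,0],[0,0,0],[0,0,0]], claw=[1,1,1,1,1,1,1,1,1,1,1,1])

```text
time: 14.6
eef_pos: [596.9, 3.2, 114.8]
ee_rot: [2.944, 1.096, 0.002]
contact_force: [-0.4, 0.1, -0.6]
opening: 9.0
grip_force: 59.8
```

>>> send_rows(rotation=[[0,0,-0.5],[0,0,0]], offset=[[0,0,0],[0,0,0]], claw=[1,1])

```text
time: 14.8
eef_pos: [596.9, 3.3, 114.7]
ee_rot: [2.918, 1.163, 0.002]
contact_force: [-0.2, -0.0, -0.4]
opening: 8.7
grip_force: 59.8
```

```bash
cat >> h.py <<'E'
def go(x,y,yaw=None):
    s=observe();T=R.from_rotvec(s["ee_rot"]).as_matrix();a=np.degrees(np.arctan2(T[1,0],T[0,0]))
    o=T.T@np.array([x-s["eef_pos"][0],y-s["eef_pos"][1],0])
    print("t",s["time"],"pos",s["eef_pos"].round(1),"yaw",a.round(1),"tilt",T[:,2].round(3),"F",s["contact_force"].round(1),"offset units",(o/20).round(2),"rz",None if yaw is None else round(-np.radians(yaw-a)*10,2),"q6",s["qpos"][5].round(2),s["opening"])
E
python3 -c "from h import *;go(597.9,4.6,43.4);shot('w8')"
```

```text
t 14.8 pos [596.9   3.3 114.7] yaw 43.5 tilt [ 0.001  0.    -1.   ] F [-0.2 -0.  -0.4] offset units [ 0.08 -0.01  0.  ] rz 0.01 q6 2.05 8.734945250198688
14.8 [596.9   3.3 114.7] [2.918e+00 1.163e+00 2.000e-03] [ 0.277  0.429 -0.206  0.    -0.935  2.053]
```

>>> send_rows(rotation=[[0,0,0],[0,0,0],[0,0,0],[0,0,0],[0,0,0],[0,0,0],[0,0,0],[0,0,0]], offset=[[0.08,0,0.5],[0,0,0.7],[0,0,0.5],[0,0,0.2],[0,0,0.2],[0,0,0.1],[0,0,0.05],[0,0,0]], claw=[1,1,1,1,1,1,1,1])

```text
time: 15.65
eef_pos: [598.0, 4.9, 68.8]
ee_rot: [2.918, 1.164, 0.001]
contact_force: [0.2, -0.2, -0.2]
opening: 8.5
grip_force: 59.8
```

>>> send_rows(rotation=[[0,0,0],[0,0,0]], offset=[[0,0,0.1],[0,0,0]], claw=[1,1])

```text
time: 15.85
eef_pos: [597.8, 4.9, 66.6]
ee_rot: [-2.918, -1.164, -0.0]
contact_force: [0.5, 0.5, -0.7]
opening: 8.8
grip_force: 59.8
```

>>> send_rows(rotation=[[0,0,0],[0,0,0]], offset=[[0,0,0.1],[0,0,0]], claw=[1,1])

```text
time: 16.05
eef_pos: [597.7, 4.9, 64.4]
ee_rot: [-2.918, -1.164, 0.001]
contact_force: [0.2, -0.2, -0.4]
opening: 9.1
grip_force: 59.8
```

>>> send_rows(rotation=[[0,0,0],[0,0,0]], offset=[[0,0,0.1],[0,0,0]], claw=[1,1])

```text
time: 16.25
eef_pos: [597.6, 4.9, 62.3]
ee_rot: [-2.918, -1.164, 0.001]
contact_force: [0.0, 0.5, -1.1]
opening: 8.8
grip_force: 59.8
```

>>> send_rows(rotation=[[0,0,0],[0,0,0]], offset=[[0,0,0.05],[0,0,0]], claw=[1,1])

```text
time: 16.45
eef_pos: [597.9, 4.9, 61.5]
ee_rot: [2.918, 1.164, -0.0]
contact_force: [0.5, 0.3, -0.9]
opening: 8.9
grip_force: 59.8
```

>>> send_rows(rotation=[[0,0,0],[0,0,0]], offset=[[0,0,0.05],[0,0,0]], claw=[1,1])

```text
time: 16.65
eef_pos: [598.0, 4.9, 61.3]
ee_rot: [2.917, 1.164, 0.001]
contact_force: [-1.8, 0.8, 4.2]
opening: 8.9
grip_force: 60.6
```

>>> send_rows(rotation=[[0,0,0],[0,0,0]], offset=[[0,0,0.05],[0,0,0]], claw=[1,1])

```text
time: 16.85
eef_pos: [598.1, 4.9, 61.1]
ee_rot: [2.917, 1.165, 0.001]
contact_force: [-2.6, 0.2, 8.8]
opening: 9.0
grip_force: 61.3
```

Nose rests on the quadrant (contact at TCP z 61.3, as expected for origin 36). Lighten and start swinging the arm.

>>> send_rows(rotation=[[0,0,0],[0,0,-0.5],[0,0,-0.5],[0,0,-0.5],[0,0,-0.5],[0,0,0]], offset=[[0,0,-0.04],[-0.006,-0.25,0],[-0.006,-0.25,0],[-0.006,-0.25,0],[-0.006,-0.25,0],[0,0,0]], claw=[1,1,1,1,1,1])

```text
time: 17.45
eef_pos: [583.9, 18.1, 61.3]
ee_rot: [2.786, 1.45, 0.005]
contact_force: [1.2, -0.2, 3.8]
opening: 8.8
grip_force: 60.5
```

```bash
cat >> h.py <<'E'
def polar():
    s=observe();T=R.from_rotvec(s["ee_rot"]).as_matrix();d=s["eef_pos"][:2]-[525.3,-64.]
    print("t",s["time"],"r",np.hypot(*d).round(1),"ang",np.arctan2(d[1],d[0]).round(3),"yaw",np.arctan2(T[1,0],T[0,0]).round(3),"z",s["eef_pos"][2].round(1),"F tool",(T.T@s["contact_force"]).round(1))
E
python3 -c "from h import *;polar()"
```

```text
t 17.45 r 100.9 ang 0.951 yaw 0.96 z 61.3 F tool [ 0.5  1.2 -3.8]
```

>>> send_rows(rotation=[[0,0,-0.5],[0,0,-0.5],[0,0,-0.5],[0,0,-0.5],[0,0,-0.5],[0,0,-0.5],[0,0,-0.5],[0,0,0]], offset=[[-0.015,-0.25,0],[-0.015,-0.25,0],[-0.015,-0.25,0],[-0.015,-0.25,0],[-0.015,-0.25,0],[-0.015,-0.25,0],[-0.015,-0.25,0],[0,0,0]], claw=[1,1,1,1,1,1,1,1])

```text
time: 18.25
eef_pos: [552.2, 32.4, 61.3]
ee_rot: [2.491, 1.911, 0.006]
contact_force: [1.8, 1.6, 3.8]
opening: 9.0
grip_force: 60.5
```

```bash
python3 -c "from h import *;polar()"
```

```text
t 18.25 r 100.1 ang 1.299 yaw 1.309 z 61.3 F tool [ 2.   1.3 -3.8]
```

>>> send_rows(rotation=[[0,0,-0.25],[0,0,-0.25],[0,0,0]], offset=[[0,-0.13,0],[0,-0.13,0],[0,0,0]], claw=[1,1,1])

```text
time: 18.55
eef_pos: [544.6, 33.2, 59.9]
ee_rot: [-2.443, -1.973, 0.001]
contact_force: [1.3, 4.1, 0.9]
opening: 9.0
grip_force: 60.1
```

>>> send_rows(rotation=[[0,0,-0.2],[0,0,0]], offset=[[0,-0.08,0],[0,0,0]], claw=[1,1])

```text
time: 18.75
eef_pos: [543.3, 33.5, 59.8]
ee_rot: [-2.423, -1.998, 0.001]
contact_force: [0.6, 3.7, -0.3]
opening: 9.1
grip_force: 60.0
```

```bash
python3 -c "from h import *;polar()"
```

```text
t 18.75 r 99.1 ang 1.388 yaw 1.379 z 59.8 F tool [ 3.8 -0.1  0.3]
```

The nose dropped into the quadrant slot (z 59.8, no vertical force). Ease radially outward and lower to the spring cup.

>>> send_rows(rotation=[[0,0,0],[0,0,0],[0,0,0]], offset=[[0.05,0,0],[0,0,0.1],[0,0,0]], claw=[1,1,1])

```text
time: 19.05
eef_pos: [543.4, 33.8, 57.7]
ee_rot: [-2.423, -1.998, 0.003]
contact_force: [0.5, 1.9, -1.7]
opening: 8.9
grip_force: 59.9
```

>>> send_rows(rotation=[[0,0,0],[0,0,0],[0,0,0]], offset=[[0,0,0.1],[0,0,0.1],[0,0,0]], claw=[1,1,1])

```text
time: 19.35
eef_pos: [543.5, 34.0, 53.8]
ee_rot: [-2.424, -1.998, 0.002]
contact_force: [-0.1, 1.7, -1.9]
opening: 8.6
grip_force: 59.8
```

```bash
python3 -c "from h import *;polar()"
```

```text
t 19.35 r 99.6 ang 1.387 yaw 1.379 z 53.8 F tool [ 1.6 -0.4  1.9]
```

>>> send_rows(rotation=[[0,0,0],[0,0,0],[0,0,0],[0,0,0]], offset=[[0.03,0,0.1],[0,0,0.1],[0,0,0.1],[0,0,0]], claw=[1,1,1,1])

```text
time: 19.75
eef_pos: [544.0, 34.6, 48.5]
ee_rot: [-2.424, -1.999, 0.002]
contact_force: [-1.2, -0.3, 3.9]
opening: 8.9
grip_force: 60.4
```

>>> send_rows(rotation=[[0,0,0],[0,0,0],[0,0,0]], offset=[[0,0,0.1],[0,0,0.1],[0,0,0]], claw=[1,1,1])

```text
time: 20.05
eef_pos: [544.2, 34.6, 44.5]
ee_rot: [2.424, 1.999, -0.001]
contact_force: [-2.4, -0.1, 4.6]
opening: 8.6
grip_force: 60.8
```

```bash
python3 -c "from h import *;polar()"
```

```text
t 20.05 r 100.4 ang 1.382 yaw 1.379 z 44.5 F tool [-0.5 -2.4 -4.6]
```

>>> send_rows(rotation=[[0,0,0],[0,0,0]], offset=[[0,0,0.07],[0,0,0]], claw=[1,1])

```text
time: 20.25
eef_pos: [544.2, 34.6, 43.3]
ee_rot: [2.423, 1.999, -0.001]
contact_force: [-2.7, -1.3, 6.3]
opening: 8.7
grip_force: 60.9
```

>>> send_rows(rotation=[[0,0,0.7],[0,0,0.8],[0,0,0.8],[0,0,0.8],[0,0,0]], offset=[[0,0,0],[0,0,0],[0,0,0],[0,0,0],[0,0,0]], claw=[1,1,1,1,1])

```text
time: 20.75
eef_pos: [546.0, 35.2, 44.0]
ee_rot: [2.703, 1.599, 0.006]
contact_force: [-0.3, -0.1, 5.5]
opening: 8.5
grip_force: 60.8
```

```bash
python3 -c "from h import *;polar();s=observe();print(s['moment'],s['opening'],s['grip_force'])"
```

```text
t 20.75 r 101.3 ang 1.365 yaw 1.069 z 44.0 F tool [-0.2 -0.2 -5.5]
[-0.13605195  0.14734512 -0.03995769] 8.527450541115863 60.829854011535645
```

>>> send_rows(rotation=[[0,0,0.8],[0,0,0.8],[0,0,0.8],[0,0,0.8],[0,0,0]], offset=[[-0.03,0.05,0.04],[0,0,0],[0,0,0],[0,0,0],[0,0,0]], claw=[1,1,1,1,1])

```text
time: 21.25
eef_pos: [546.1, 34.3, 43.1]
ee_rot: [2.924, 1.148, 0.005]
contact_force: [-0.5, 1.4, 5.9]
opening: 9.0
grip_force: 60.9
```

```bash
python3 -c "from h import *;polar();go(544.3,34.6);s=observe();print(s['moment'],s['opening'],s['grip_force'])"
```

```text
t 21.25 r 100.5 ang 1.362 yaw 0.749 z 43.1 F tool [ 0.6 -1.3 -5.9]
t 21.25 pos [546.1  34.3  43.1] yaw 42.9 tilt [ 0.003  0.001 -1.   ] F [-0.5  1.4  5.9] offset units [-0.06 -0.07 -0.  ] rz None q6 1.96 9.003322741799456
[ 0.24270273  0.40497088 -0.04122814] 9.003322741799456 60.9284770488739
```

>>> send_rows(rotation=[[0,0,0.8],[0,0,0.8],[0,0,0.8],[0,0,0.8],[0,0,0.8],[0,0,0.8],[0,0,0]], offset=[[-0.04,-0.04,0],[0,0,0],[0,0,0],[0,0,0],[0,0,0],[0,0,0],[0,0,0]], claw=[1,1,1,1,1,1,1])

```text
time: 21.95
eef_pos: [545.8, 34.3, 43.4]
ee_rot: [-3.113, -0.421, -0.007]
contact_force: [-0.3, 0.1, 6.5]
opening: 8.6
grip_force: 60.9
```

```bash
python3 -c "from h import *;polar();go(544.3,34.6);s=observe();print(s['moment'],s['opening'],s['grip_force'])"
```

```text
t 21.95 r 100.4 ang 1.365 yaw 0.269 z 43.4 F tool [-0.3 -0.1 -6.5]
t 21.95 pos [545.8  34.3  43.4] yaw 15.4 tilt [ 0.005  0.001 -1.   ] F [-0.3  0.1  6.5] offset units [-0.07 -0.03 -0.  ] rz None q6 1.48 8.628135878707884
[-0.06276038  0.04583527 -0.01538915] 8.628135878707884 60.890132188797
```

>>> send_rows(rotation=[[0,0,0.8],[0,0,0.8],[0,0,0.8],[0,0,0.8],[0,0,0.8],[0,0,0]], offset=[[0,0,0],[0,0,0],[0,0,0],[0,0,0],[0,0,0],[0,0,0]], claw=[1,1,1,1,1,1])

```text
time: 22.55
eef_pos: [545.8, 34.3, 43.4]
ee_rot: [-3.134, 0.206, -0.007]
contact_force: [-0.7, -0.0, 6.2]
opening: 9.1
grip_force: 60.9
```

>>> send_rows(rotation=[[0,0,0.4],[0,0,0.3],[0,0,0]], offset=[[0,0,0],[0,0,0],[0,0,0]], claw=[1,1,1])

```text
time: 22.85
eef_pos: [545.8, 34.3, 43.4]
ee_rot: [-3.125, 0.314, -0.007]
contact_force: [-0.4, 0.4, 6.8]
opening: 8.7
grip_force: 60.9
```

```bash
python3 -c "from h import *;polar();s=observe();print(s['moment'],s['opening'],s['grip_force'])"
```

```text
t 22.85 r 100.4 ang 1.365 yaw -0.2 z 43.4 F tool [-0.4 -0.3 -6.8]
[-0.07189611  0.0745358   0.03619961] 8.659840273283503 60.88593363761902
```

Turned 1.57 rad with no resistance. Let the spring lift it into the notch, then release.

>>> send_rows(rotation=[[0,0,0],[0,0,0],[0,0,0],[0,0,0]], offset=[[0,0,-0.1],[0,0,-0.1],[0,0,-0.08],[0,0,0]], claw=[1,1,1,1])

```text
time: 23.25
eef_pos: [545.5, 34.3, 47.9]
ee_rot: [-3.124, 0.314, -0.006]
contact_force: [4.0, 1.2, -1.0]
opening: 9.2
grip_force: 59.8
```

```bash
python3 -c "from h import *;polar()"
```

```text
t 23.25 r 100.4 ang 1.368 yaw -0.201 z 47.9 F tool [ 3.7 -2.   1. ]
```

The notch is holding it down (spring load gone, z 47.9). Releasing and rising.

>>> send_rows(rotation=[[0,0,0],[0,0,0],[0,0,0],[0,0,0],[0,0,0],[0,0,0]], offset=[[0,0,0],[0,0,0],[0,0,0],[0,0,0],[0,0,0],[0,0,0]], claw=[0.8,0.7,0.6,0.6,0.6,0.6])

```text
time: 23.85
eef_pos: [543.6, 33.8, 47.8]
ee_rot: [3.126, -0.315, -0.0]
contact_force: [0.6, 0.2, 0.4]
opening: 34.3
grip_force: 0.0
```

>>> send_rows(rotation=[[0,0,0],[0,0,0],[0,0,0],[0,0,0],[0,0,0],[0,0,0],[0,0,0],[0,0,0]], offset=[[0,0,-0.3],[0,0,-0.7],[0,0,-1],[0,0,-1],[0,0,-1],[0,0,-1],[0,0,-1],[0,0,0]], claw=[0.6,0.6,0.6,0.6,0.6,0.6,0.6,0.6])

```text
time: 24.65
eef_pos: [545.7, 34.2, 171.4]
ee_rot: [-3.124, 0.314, -0.011]
contact_force: [-0.1, -0.7, 0.4]
opening: 34.3
grip_force: 0.0
```

```bash
python3 - <<'E'
from h import *
shot('w9')
c=json.load(open("w9.json"));w=cv2.imread("pics/w9.png");g=cv2.cvtColor(w,6)
E=np.linalg.inv(np.array(c["extrinsics"]));K=np.array([[c["fx"],0,c["cx"]],[0,c["fy"],c["cy"]],[0,0,1]])
u=cv2.projectPoints(np.float64([[544.3,34.3,52]]),cv2.Rodrigues(E[:3,:3])[0],E[:3,3],K,np.array(c["dist"]))[0].ravel()
print("expect flange at",u)
x,y=u.astype(int)
for v in range(y-30,y+45,3):print(v,' '.join(f'{a:3d}' for a in g[v,x-36:x+37:3]))
E
```

```text
24.65 [545.7  34.2 171.4] [-3.124  0.314 -0.011] [ 3.600e-01  2.900e-01 -2.620e-01  1.000e-03 -1.011e+00  1.010e+00]
expect flange at [276.16764797 197.07900065]
167 118 116 117 117 115 119 119 118 118 116 115 116 118 115 116 118 117 117 114 118 115 118 118 119 118
170 117 117 118 118 119 117 118 119 117 119 115 119 119 115 116 118 119 117 117 118 119 121 119 118 119
173 118 119 120 119 117 116 121 117 115 119 119 118 115 112 111 117 113 117 117 119 118 120 117 118 119
176 118 116 119 115 116 116 118 119 117 118 119 114 104 101 106 107 107 119 119 117 119 121 117 118 122
179 119 122 121 122 117 119 118 118 118 100  71  49  44  45  60  78 105 111 119 119 118 121 119 121 118
182 118 119 120 120 121 119 120 117  84  50  33  29  32  32  28  40  62 101 114 119 119 118 119 116 116
185 117 115 116 119 115 116 117  75  47  46  38  38  36  39  40  43  39  56 106 115 113 108 108 105 103
188 117 113 116 116 115 113 106  51  51  41  40  37  39  41  34  39  40  44  82 107 102 107 104 103 103
191 118 119 117 119 118 118  85  47  45  42  36  45  40  40  42  40  36  43  55 107 108 108 108 104 106
19
[... 961 characters left out ...]
 115 112 109 106  61  32  31  35  41 109 116 116 112 112 103 103 102 104 104
224 113 116 115 114 113 114 113 114 113 112  79  32  34  39  55 114 114 112 110 104 104 103 103 102 105
227 105 106 108 109 112 112 111 109 114 110 111  98 103  94 102 111 109 101 101 103 101 105 116 117 119
230  82  82  88 107 106 104 105 108 105 106 103 106  99 103  93  97  94  93  94  93 112 129 149 151 150
233  80  82  84 104 103 107 105 108 106 106 103 101  95  94  96  94  95  93 106 119 149 152 153 152 150
236 106  85  84  98 104 101 103 100 100  99 101  96  96  92  94  91  98 109 134 153 151 151 151 152 148
239 111 105  79  84  96  95  96  95  94  94  96  95  95  94  99 107 143 150 151 152 152 150 148 151 152
```

The tab stands across the arm (wrist px (276,218)), with the flange at (274,196) against the expected (276,197), so it is turned, upright and under the plate. The gripper is clear, so I'm handing in.

```bash
python3 -c "from bench import *;print(sign_off())"
```

```text
the job is handed in; nothing more can be done
None
```

I put the thumbscrew through both slots, pressed it down, turned it a quarter turn clockwise and released it. The force readings and the last wrist picture show it locked, with its tab across the arm; I then signed off at about 25 s, but `sign_off()` returned no verdict.

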